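# Scrap the failed module through the sprung flap

### The arm

A 7-joint arm with a two-finger parallel gripper is mounted at the origin on the work surface. World frame = base frame: x ahead of the robot, y to its left, z up, the work surface at z = 0. Lengths are in mm, angles in rad, forces in N, time in s.
With the tool pointing down it reaches from about 400 to 875 mm from the base axis. Payload 19.3 kg.
Tool frame: the origin (TCP) lies midway between the tips of the shut fingers; the grasp point (between the pads) lies 19 mm behind it (env.tcp_to_grasp is the distance from the TCP to the grasp point, in mm); z points along the fingers, y is the line along which they close (so a half turn about z gives the same grasp; the last joint's range is limited). The gripper opens to 85 mm and grips with 20 to 120 N. Pads are 22 mm wide; open, the fingers measure 114 mm over their backs; the gripper's body (76 mm by 85 mm) begins 54 mm behind the grasp point. The pads swing forward as they close: fully open they stand 13 mm farther back than shut.
Start: joints at [-1.364, 0.521, -0.036, 1.599, 0.021, 1.021, -0.113], TCP at [170.818, 601.195, 231.291] pointing down, gripper open.
Joint ranges: [-2.91, 2.91], [-0.3, 2.13], [-1.5, 1.42], [0.17, 2.43], [-1.26, 4.41], [0.16, 1.93], [-2.52, 2.52]. Speed limits (rad/s): [1.89, 1.89, 2.39, 2.39, 3.01, 3.01, 3.01].

### API

Orientations are given as [roll, pitch, yaw] about the fixed x, y, z axes, in that order (R = Rz(yaw) Ry(pitch) Rx(roll)).
In Python, from cell import env, viewer, workorder gives the robot as it stands.
- The arm moves only by the shell command python3 -m inch 'ROWS'. ROWS is JSON, a list that holds one entry, the list of rows, each a list of 7 numbers: the turn, a rotation vector about the tool's x, y, z in rad, then the shift along the tool's x, y, z in m, then the finger opening in m, from 0 to 0.0854. A call has exactly 10 rows; each row is the pose to reach, as a shift and turn from the pose commanded when the call began, along the tool's axes at that moment; what a row does not reach only later rows make up. A row lasts 1/8 s, in which the tool goes at most 62.5 mm and 10.7 degrees, less where a joint would pass 70% of its speed; a pose out of reach is approached as far as the arm can. A call with a gripper value outside its range is refused whole. The fingers move at their own pace and stop on an object; the grip force is fixed at half the most. Time passes only in rows, so rows that repeat a pose let the fingers close, or fill a call up. It gives the time, the measured TCP pose, the force, the opening and the grip force at its end, in the units of the state.
- env.state(): the state, without advancing time (a new reading comes with each control period).
- viewer.read_camera(name): name is "scene" or "top" or "wrist"; returns the picture (480x640x3 uint8, red, green, blue); there is no depth.
- viewer.camera_model(name): a dict with "fx", "fy", "cx", "cy" (pixels), "rvec" (rotation vector, rad) and "tvec" (3), from world to camera coordinates, as OpenCV has them. Camera axes: x right, y down, z forward; pixel columns grow to the right and rows downward; lengths in mm; the calibration is good to about 2 mm. A picture is of the moment at which its call begins: read the wrist's pose just before it. camera_model takes no time and is no camera call; for the wrist camera it gives the pose at the moment of the call.
- workorder.hand_in(): hands the job in; it is judged then, once.
The state is a dict: "time": time; "joints": joint angles; "qd": joint speeds; "effort": joint torques, N m; "ee_pos": TCP position; "ee_rot": TCP orientation; "force": force on the tool from outside, world axes, zero at the start; "moment": the same for the moment, N m; "opening": finger opening in mm; "grasp_force": force on a finger pad.
Only numpy, scipy, OpenCV 4.12 (cv2) and the standard library are available. Lean on these libraries where they do the work, as an engineer would, in place of code of your own. Each camera call takes 0.05 s, during which the arm holds its last target. There are 200 camera calls.

### The job

The plug-in module standing in the tester has failed: swing the tester's hold-down arm well clear by its knob and leave it open, lift the module out and push it down through the sprung flap in the top of the grey reject box until it has dropped right inside and the flap has snapped shut behind it. Leave the two good modules in their rack and everything else on the bench where they are.

Things in the scene. Friction and masses are not known exactly. Their poses are not given: they have to be found in the camera images.
- module: The failed plug-in module: a flat aluminium block, 24 mm thick (its x) by 70 mm wide (its y) by 100 mm tall (its z), about 0.35 kg, standing upright and loose in the tester's nest, 2 to 3 mm play all round. Origin: centre of its underside; z up to its top, which is at 0.100. The lowest 8 mm is a narrower connector foot.
- module_center (a point): Centre of the failed module, 50 mm above its underside; axes as the module's.
- tester: The tester, fixed: aluminium plate 150 (x) by 190 (y) by 15 mm; in its middle a black nest (rim 58 by 106 mm outside, 45 mm above the bench) where the module stands, underside at 15 mm, top at 115 mm above the bench. A steel post 22 mm across, 68 mm from the middle on the +y side, carries the hold-down arm. Origin: centre of the plate's underside; module x and y lie along its x and y.
- clamp (a joint): Angle of the hold-down arm about the upright post, rad. 0: arm points along the tester's -y, over the module's top (starts 0 to 0.3). Grows as the knob swings to the tester's -x (the robot's side), to a stop at 1.7; from about 1.4 the module can be gripped from above. It stays where it is left (about 1 N at the knob moves it).
- clamp_knob (a point): Middle of the black upright knob, 22 mm across and 34 mm tall, on the end of the hold-down arm, 80 mm from the hinge axis. It is about 160 mm above the bench, knob top 177 mm, bottom 142 mm. The steel arm below is 16 mm wide, 120 to 133 mm above the bench.
- clamp_hinge (a point): Point on the upright hinge axis of the hold-down arm, 118 mm above the bench; its axes turn with the arm, which points along its -y.
- reject_box: The reject box, fixed to the bench: grey sheet-steel box 150 by 150 mm, 180 mm high, clear window on the far (+x) side, inner floor 14 mm above the bench. Origin: centre of its underside. In its flat top is a slot 44 mm (x) by 92 mm (y), closed by the sprung flap.
- slot (a point): Middle of the slot, in the plane of the box's top (180 mm above the bench); axes as the box's: x across the 44 mm, y along the 92 mm, z up.
- flap (a joint): Angle of the sprung steel flap under the slot, rad: 0 shut (under the 4 mm top plate), grows downward to 1.55. Hinged 8 mm outside the slot's +x long edge, 52 mm wide; it presses things to -x. About 5 N at its middle opens it (over the module's weight), 5 to 8 N pushes one in. Pushed in 70 mm or more it mostly drops on release; if held, closed fingers can follow to 45 mm below the top.
- spare0: A good module, same as the failed one (24 by 70 by 100 mm), standing in the low black rack at the middle of the bench's far side. To be left alone. Origin: centre of its underside.
- spare1: The other good module in the rack, same. To be left alone.
- flux: Blue flux bottle, 52 mm across, 105 mm high, standing between the tester and the box. To be left alone. Origin: centre of its underside.
- board: Green circuit board 100 by 160 mm, lying flat. To be left alone.
- brush: Brush lying on the bench in front of the robot. To be left alone.
- driver: Screwdriver lying on the bench in front of the robot, to its right. To be left alone.
- tray: Grey parts tray 90 by 130 by 30 mm on the far side. To be left alone.
Not all that is in view belongs to the job. Leave any green look-alike of the tester alone.

How it is judged:
By the outcome, as a careful person would: the job done as asked, in the order asked, and still so for the second after the job is handed in, with the robot touching nothing.
It also fails if it takes over 64 s, if anything falls off the work surface, if the arm or the gripper's body presses on something with over 40 N, if the wrist force passes 120 N, or if a joint passes its speed limit or range.

## Working session

There is one attempt and no reset: what is moved stays moved. The work goes in short steps, Python scripts to look and compute and a shell command to move; the robot and the scene stay as the last step left them, time stands still between calls to the robot, and variables do not carry over. Pictures are saved under pics/ and viewed, at most 10 in all, crops included, and the job is handed in when it is done.

```bash
ls; mkdir -p pics
python3 - <<'E'
from cell import env, viewer
import cv2
s=env.state();print(s['time'],s['ee_pos'],s['ee_rot'],s['opening'],env.tcp_to_grasp)
for n in("scene","top","wrist"):
    m=viewer.camera_model(n);print(n,{k:[round(float(x),4) for x in v] if hasattr(v,'__len__') else round(float(v),2) for k,v in m.items()})
    cv2.imwrite(f"pics/{n}0.png",viewer.read_camera(n)[:,:,::-1])
E
```

```text
pics
0.0 [170.74219428 600.88971811 230.71737051] [-3.14048619e+00  6.49118419e-05  2.86480892e+00] 85.35831778735613 18.700000000000003
scene {'fx': 588.91, 'fy': 588.91, 'cx': 315.88, 'cy': 238.51, 'rvec': [1.037, 2.4779, -1.0146], 'tvec': [374.3746, -180.3147, 1697.5677]}
top {'fx': 560.86, 'fy': 560.86, 'cx': 317.97, 'cy': 240.81, 'rvec': [2.1863, -2.1815, 0.1225], 'tvec': [-3.9862, 520.8936, 1188.2526]}
wrist {'fx': 426.62, 'fy': 426.62, 'cx': 316.92, 'cy': 242.47, 'rvec': [-2.2925, -1.7321, -0.277], 'tvec': [-624.9703, -40.6592, 379.6629]}
```

View pics/scene0.png

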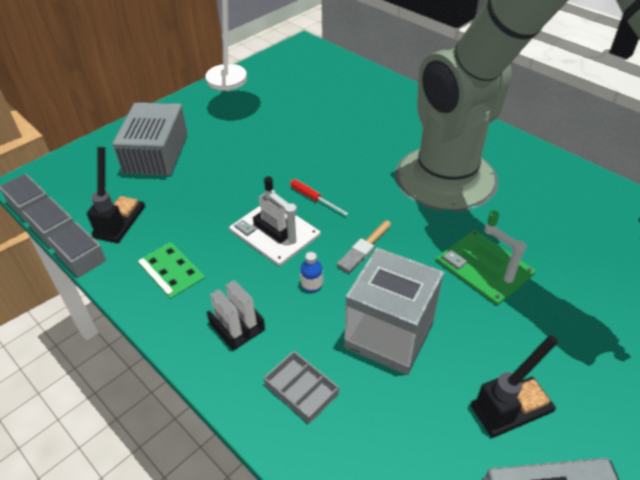

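View pics/top0.png

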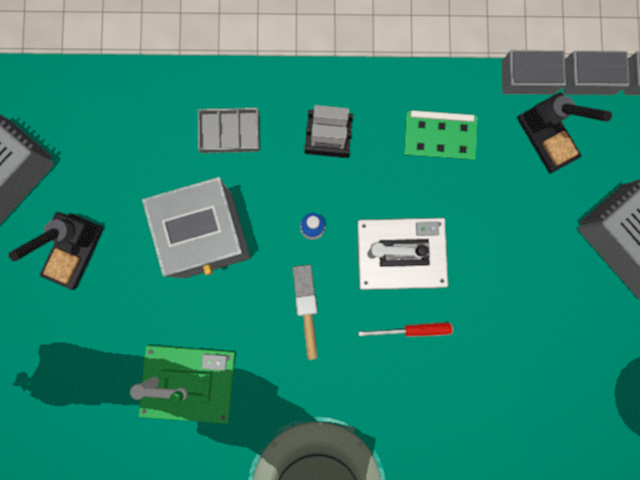

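Candidates: the white/aluminium tester at top (403,254) / scene (275,232), and the green look-alike at top (187,385) / scene (487,262). The white one fits: it is aluminium, holds a module in a black nest and has a steel post on its +y side. The reject box is at top (195,227). I'll confirm in one enlarged crop and measure.

```bash
cat > h.py <<'E'
import numpy as np, cv2
from cell import env, viewer
def ray(m,uv):
    K=np.array([[m['fx'],0,m['cx']],[0,m['fy'],m['cy']],[0,0,1.]])
    R=cv2.Rodrigues(np.array(m['rvec'],float))[0];t=np.array(m['tvec'],float)
    d=R.T@np.linalg.solve(K,[uv[0],uv[1],1.]);return -R.T@t,d/np.linalg.norm(d)
def onz(m,uv,z):
    o,d=ray(m,uv);return o+d*(z-o[2])/d[2]
def tri(ms,uvs):
    A=np.zeros((3,3));b=np.zeros(3);L=[]
    for m,u in zip(ms,uvs):
        o,d=ray(m,u);P=np.eye(3)-np.outer(d,d);A+=P;b+=P@o;L.append((o,P))
    x=np.linalg.solve(A,b);return x,[round(float(np.linalg.norm(P@(x-o))),1) for o,P in L]
def proj(m,p):
    return cv2.projectPoints(np.array(p,float).reshape(-1,1,3),np.array(m['rvec'],float),np.array(m['tvec'],float),np.array([[m['fx'],0,m['cx']],[0,m['fy'],m['cy']],[0,0,1.]]),None)[0][:,0]
E
python3 - <<'E'
from h import *
t=cv2.imread('pics/top0.png');s=cv2.imread('pics/scene0.png')
mt=viewer.camera_model('top')
def rect(mask,roi,z):
    x0,y0,x1,y1=roi;k=np.zeros_like(mask);k[y0:y1,x0:x1]=mask[y0:y1,x0:x1]
    c=max(cv2.findContours(k,cv2.RETR_EXTERNAL,cv2.CHAIN_APPROX_NONE)[0],key=cv2.contourArea)
    b=cv2.boxPoints(cv2.minAreaRect(c)); P=np.array([onz(mt,u,z) for u in b])
    e=[np.linalg.norm(P[i]-P[(i+1)%4]) for i in range(4)]
    print(b.round(1).tolist(),P.mean(0).round(1),np.round(e,1),[round(float(np.arctan2(*(P[(i+1)%4]-P[i])[[1,0]])),3) for i in range(2)])
hsv=cv2.cvtColor(t,cv2.COLOR_BGR2HSV)
notgreen=((hsv[...,1]<60)*255).astype(np.uint8)
rect(notgreen,(350,205,460,300),15)
box=((hsv[...,1]<60)&(hsv[...,2]>125)).astype(np.uint8)*255
rect(box,(130,170,250,285),180)
slot=((hsv[...,1]<90)&(hsv[...,2]<120)).astype(np.uint8)*255
rect(slot,(162,203,220,248),180)
A=cv2.resize(t[205:305,340:465],(500,400),interpolation=cv2.INTER_CUBIC)
A=A[:, :400] if 0 else cv2.resize(t[210:300,350:450],(400,360),interpolation=cv2.INTER_CUBIC)
B=cv2.resize(s[170:270,225:325],(400,400),interpolation=cv2.INTER_CUBIC)[:360]
C=cv2.resize(t[170:285,135:255],(400,383))[:240];D=cv2.resize(s[240:375,335:450],(400,470))[:240]
cv2.imwrite('pics/c1.png',np.vstack([np.hstack([A,B]),np.hstack([C,D])]))
E
```

```text
[[356.8999938964844, 219.39999389648438], [445.5, 217.0], [447.3999938964844, 286.8999938964844], [358.79998779296875, 289.29998779296875]] [ 495.8 -186.7   15. ] [195.  153.  192.8 152.4] [-1.54, -3.134]
[[140.5, 199.39999389648438], [219.1999969482422, 176.39999389648438], [241.60000610351562, 253.1999969482422], [162.89999389648438, 276.1000061035156]] [533.7 238.5 180. ] [153.6 152.3 151.8 151.3] [-1.276, -2.846]
[[164.60000610351562, 221.6999969482422], [211.0, 208.39999389648438], [217.10000610351562, 229.6999969482422], [170.6999969482422, 242.89999389648438]] [534.4 239.1 180. ] [89.9 42.1 89.6 41.9] [-1.284, -2.849]
```

View pics/c1.png

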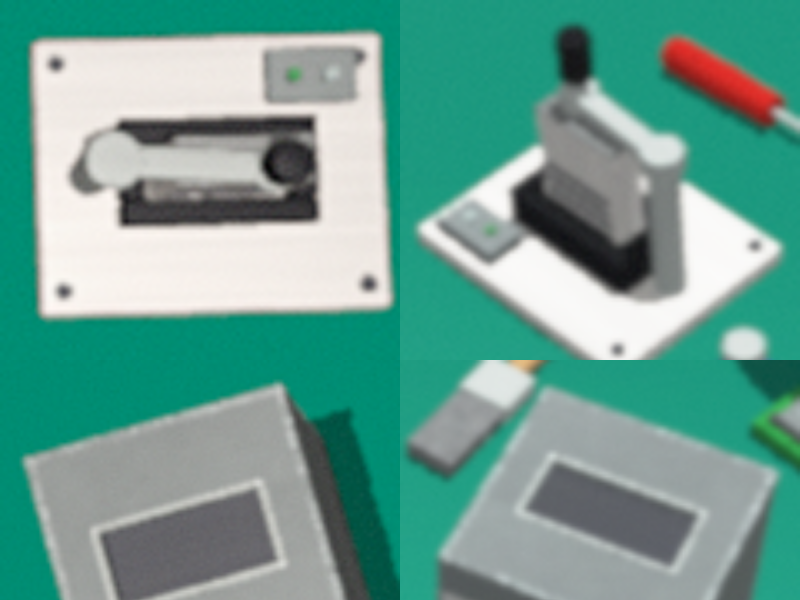

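The white plate carries the module, black nest, post and black knob, so it is the tester. The knob top is at about (422,250) in top and (268,179) in scene; the post cap is at (379,250) and (290,207). The slot is at (191,226) and (396,284). Next I triangulate and plan.

```bash
cat >> h.py <<'E'
from scipy.spatial.transform import Rotation as Ro
def rel(p,yaw,base=None):
    """row (turn,shift in m) of the world target p (TCP, mm), tool down with given yaw, from pose base or the present one"""
    s=env.state();P,r=(s['ee_pos'],s['ee_rot']) if base is None else (base[0],[np.pi,0,base[1]])
    R=Ro.from_euler('xyz',r);T=Ro.from_euler('xyz',[np.pi,0,yaw])
    return np.round(np.r_[(R.inv()*T).as_rotvec(),R.inv().apply(np.array(p)-P)/1000],4).tolist()
E
python3 - <<'E'
from h import *
ms=[viewer.camera_model('top'),viewer.camera_model('scene')]
for n,a,b in(('knobtop',(422,250),(268.2,178.8)),('post',(378.7,250),(290.5,207.5)),('slot',(190.9,225.7),(396.1,284.0))):
    print(n,[np.round(x,1) for x in tri(ms,(a,b))])
print('slot0',onz(ms[0],(190.9,225.7),180))
print(rel([480,150,270],2.2)); print(rel([430,-180,300],1.57,([480,150,270],2.2)))
E
```

```text
knobtop [array([ 490.5, -197.6,  173.5]), array([0.4, 0.4])]
post [array([ 493. , -120.2,  129.7]), array([0.5, 0.5])]
slot [array([534.3, 239.7, 178. ]), array([0.4, 0.4])]
slot0 [534.2831792  239.02758412 180.        ]
[-0.0007, 0.0003, 0.6647, -0.4207, -0.3493, -0.0388]
[0.0, -0.0, 0.63, -0.2374, -0.2346, -0.03]
```

```bash
python3 -m inch '[[[0,0,0.07,-0.042,-0.035,-0.02,0.0854],[0,0,0.14,-0.084,-0.07,-0.038,0.0854],[0,0,0.21,-0.13,-0.105,-0.038,0.0854],[0,0,0.28,-0.17,-0.14,-0.038,0.0854],[0,0,0.35,-0.21,-0.175,-0.038,0.0854],[0,0,0.42,-0.25,-0.21,-0.038,0.0854],[0,0,0.48,-0.295,-0.245,-0.038,0.0854],[0,0,0.54,-0.34,-0.28,-0.038,0.0854],[0,0,0.6,-0.38,-0.315,-0.038,0.0854],[0,0,0.665,-0.42,-0.35,-0.038,0.0854]]]'
python3 - <<'E'
from h import *
print(rel([430,-180,300],1.57))
E
```

```text
time: 1.4
ee_pos: [479.9, 148.1, 269.4]
ee_rot: [3.141, -0.0, 2.198]
force: [2.1, 0.5, -0.5]
opening: 84.9
grasp_force: 0.0
[0.0002, -0.0001, 0.6278, -0.2365, -0.2329, -0.0307]
```

```bash
python3 -m inch '[[[0,0,0.08,-0.03,-0.029,-0.006,0.0854],[0,0,0.16,-0.06,-0.058,-0.012,0.0854],[0,0,0.24,-0.09,-0.087,-0.018,0.0854],[0,0,0.32,-0.12,-0.116,-0.024,0.0854],[0,0,0.4,-0.15,-0.145,-0.03,0.0854],[0,0,0.48,-0.18,-0.174,-0.03,0.0854],[0,0,0.56,-0.21,-0.204,-0.03,0.0854],[0,0,0.628,-0.2365,-0.233,-0.03,0.0854],[0,0,0.628,-0.2365,-0.233,-0.03,0.0854],[0,0,0.628,-0.2365,-0.233,-0.03,0.0854]]]'
python3 - <<'E'
from h import *
import pickle
m=viewer.camera_model('wrist');im=viewer.read_camera('wrist')[:,:,::-1];cv2.imwrite('pics/w1.png',im);pickle.dump(m,open('w1.pkl','wb'))
print(proj(m,[[490.5,-197.6,177],[494,-119,133],[496,-187,115]]), env.state()['joints'].round(2))
E
```

```text
time: 2.65
ee_pos: [430.0, -178.1, 299.2]
ee_rot: [-3.141, -0.0, 1.573]
force: [0.3, 0.4, -1.2]
opening: 85.5
grasp_force: 0.0
[[408.10406637 261.96258175]
 [408.12275902 134.72584535]
 [400.14852106 221.44329018]] [-0.24  0.21  0.61  1.94 -0.14  1.03  0.43]
```

View pics/w1.png

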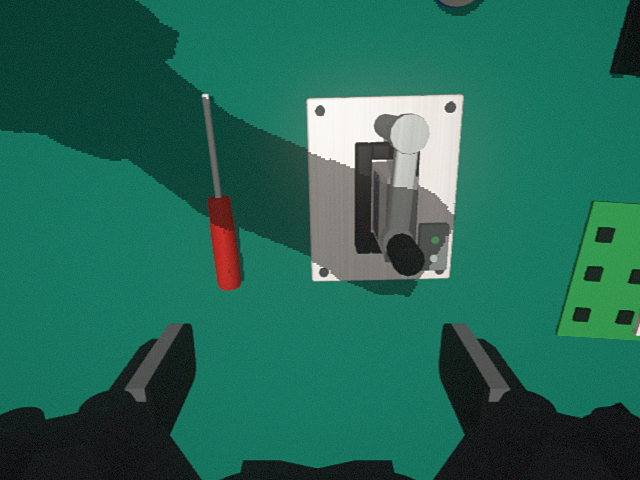

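Wrist view: knob at about (407,258), post cap at (409,133). Both match the triangulation, so I lower the cage over the knob.

```bash
python3 -m inch '[[[0,0,0,-0.007,0.02,0.025,0.034],[0,0,0,-0.014,0.04,0.05,0.034],[0,0,0,-0.021,0.061,0.075,0.034],[0,0,0,-0.021,0.061,0.09,0.034],[0,0,0,-0.021,0.061,0.09,0.034],[0,0,0,-0.021,0.061,0.11,0.034],[0,0,0,-0.021,0.061,0.125,0.034],[0,0,0,-0.021,0.061,0.14,0.034],[0,0,0,-0.021,0.061,0.154,0.034],[0,0,0,-0.021,0.061,0.154,0.034]]]'
python3 - <<'E'
from h import *
H=np.array([494,-119.5]);s=env.state();b=(s['ee_pos'],s['ee_rot'][2])
for k in range(10):
    th=0.04+0.8*(k+1)/10
    print(rel([H[0]-80*np.sin(th),H[1]-80*np.cos(th),145],1.573-(th-.04)))
E
```

```text
time: 3.95
ee_pos: [490.4, -199.5, 144.5]
ee_rot: [-3.14, -0.0, 1.572]
force: [1.0, -0.5, 0.2]
opening: 33.8
grasp_force: 0.0
[-0.0015, -0.0002, 0.0786, 0.0005, -0.006, -0.0005]
[-0.0015, -0.0001, 0.1586, 0.0016, -0.0123, -0.0005]
[-0.0015, -0.0001, 0.2386, 0.0031, -0.0185, -0.0005]
[-0.0015, -0.0, 0.3186, 0.0051, -0.0246, -0.0005]
[-0.0015, 0.0, 0.3986, 0.0076, -0.0305, -0.0005]
[-0.0015, 0.0001, 0.4786, 0.0106, -0.0362, -0.0005]
[-0.0015, 0.0002, 0.5586, 0.014, -0.0416, -0.0005]
[-0.0015, 0.0002, 0.6386, 0.0178, -0.0467, -0.0005]
[-0.0015, 0.0003, 0.7186, 0.022, -0.0515, -0.0004]
[-0.0015, 0.0004, 0.7986, 0.0266, -0.056, -0.0004]
```

```bash
python3 -m inch '[[[0,0,0.08,0.0005,-0.006,0,0.034],[0,0,0.16,0.0016,-0.0123,0,0.034],[0,0,0.24,0.003,-0.0185,0,0.034],[0,0,0.32,0.005,-0.0245,0,0.034],[0,0,0.4,0.0075,-0.0305,0,0.034],[0,0,0.48,0.0105,-0.036,0,0.034],[0,0,0.56,0.014,-0.0415,0,0.034],[0,0,0.64,0.018,-0.0465,0,0.034],[0,0,0.72,0.022,-0.0515,0,0.034],[0,0,0.8,0.0265,-0.056,0,0.034]]]'
python3 - <<'E'
from h import *
H=np.array([494,-119.5]);s=env.state();b=(s['ee_pos'],s['ee_rot'][2])
for k in range(9):
    th=0.84+0.86*(k+1)/9
    print(rel([H[0]-80*np.sin(th),H[1]-80*np.cos(th),145],1.573-(th-.04)))
E
```

```text
time: 5.2
ee_pos: [435.1, -173.2, 145.8]
ee_rot: [3.141, -0.001, 0.769]
force: [1.3, 0.2, -1.2]
opening: 34.2
grasp_force: 0.4
[0.0008, -0.0007, 0.0915, 0.0003, -0.0083, 0.0008]
[0.0008, -0.0008, 0.1871, 0.0017, -0.0158, 0.0008]
[0.0007, -0.0008, 0.2826, 0.0038, -0.0232, 0.0008]
[0.0007, -0.0009, 0.3782, 0.0066, -0.0303, 0.0008]
[0.0006, -0.0009, 0.4738, 0.01, -0.0371, 0.0008]
[0.0006, -0.0009, 0.5693, 0.0141, -0.0436, 0.0008]
[0.0006, -0.001, 0.6649, 0.0188, -0.0496, 0.0008]
[0.0005, -0.001, 0.7604, 0.024, -0.0552, 0.0008]
[0.0005, -0.001, 0.856, 0.0298, -0.0602, 0.0008]
```

```bash
python3 -m inch '[[[0,0,0.09,0.0003,-0.0075,0,0.034],[0,0,0.185,0.0015,-0.015,0,0.034],[0,0,0.28,0.004,-0.0225,0,0.034],[0,0,0.375,0.0065,-0.0295,0,0.034],[0,0,0.47,0.01,-0.0365,0,0.034],[0,0,0.565,0.014,-0.043,0,0.034],[0,0,0.66,0.0185,-0.049,0,0.034],[0,0,0.755,0.024,-0.0545,0,0.034],[0,0,0.85,0.0295,-0.0595,0,0.034],[0,0,0.85,0.0295,-0.0595,0,0.034]]]'
python3 - <<'E'
from h import *
print(env.state()['joints'].round(2))
print(rel([445,-187,300],1.57))
E
```

```text
time: 6.45
ee_pos: [414.8, -109.5, 145.5]
ee_rot: [3.142, -0.0, -0.077]
force: [1.2, -0.7, -0.8]
opening: 33.9
grasp_force: 0.0
[-0.61  0.57  1.    2.21 -0.74  0.74 -0.75]
[0.0002, -0.0001, -1.6469, 0.0361, 0.0749, -0.1545]
```

```bash
python3 -m inch '[[[0,0,0,0,0,-0.045,0.034],[0,0,-0.05,0,0,-0.09,0.034],[0,0,-0.22,0.005,0.01,-0.13,0.04],[0,0,-0.4,0.01,0.02,-0.1545,0.0854],[0,0,-0.58,0.015,0.03,-0.1545,0.0854],[0,0,-0.76,0.02,0.04,-0.1545,0.0854],[0,0,-0.94,0.025,0.05,-0.1545,0.0854],[0,0,-1.12,0.03,0.06,-0.1545,0.0854],[0,0,-1.3,0.036,0.075,-0.1545,0.0854],[0,0,-1.48,0.036,0.075,-0.1545,0.0854]]]'
python3 - <<'E'
from h import *
import pickle
m=viewer.camera_model('wrist');im=viewer.read_camera('wrist')[:,:,::-1];cv2.imwrite('pics/w2.png',im);pickle.dump(m,open('w2.pkl','wb'))
print(proj(m,[[495.8,-186.7,115],[414,-117,177]]))
s=env.state();print(s['ee_pos'],s['ee_rot'])
E
```

```text
time: 7.7
ee_pos: [444.5, -189.1, 300.2]
ee_rot: [3.141, 0.001, 1.408]
force: [-0.4, -0.0, -0.0]
opening: 85.0
grasp_force: 0.0
[[381.05830924 196.50073191]
 [246.91091098 127.51365795]]
[ 444.38512086 -188.63513968  300.262082  ] [3.14062444e+00 4.37358318e-04 1.41805157e+00]
```

View pics/w2.png

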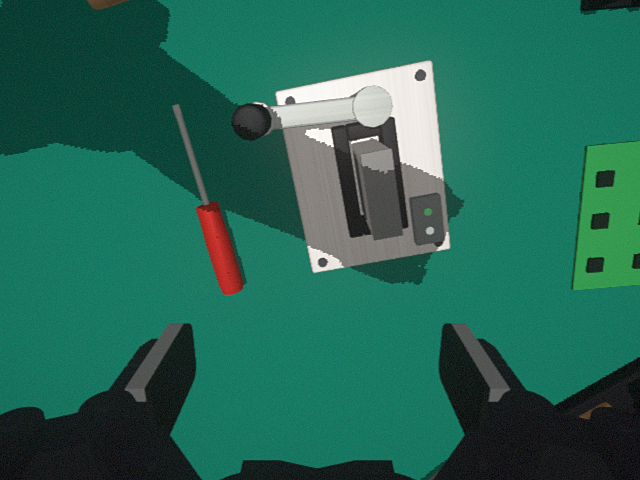

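The arm has swung out: the knob is at (250,121) in the picture, the arm is clear of the nest, and the module is at (378,190). Next is a second wrist view from above the module.

```bash
python3 - <<'E'
from h import *
print(rel([495,-187,225],1.59,([445,-187,300],1.40)))
E
python3 -m inch '[[[0,0,-0.06,-0.003,0.02,0.02,0.0854],[0,0,-0.12,-0.006,0.035,0.04,0.0854],[0,0,-0.17,-0.009,0.05,0.06,0.0854],[0,0,-0.17,-0.009,0.05,0.075,0.0854],[0,0,-0.17,-0.009,0.05,0.075,0.0854],[0,0,-0.17,-0.009,0.05,0.075,0.0854],[0,0,-0.17,-0.009,0.05,0.075,0.0854],[0,0,-0.17,-0.009,0.05,0.075,0.0854],[0,0,-0.17,-0.009,0.05,0.075,0.0854],[0,0,-0.17,-0.009,0.05,0.075,0.0854]]]'
python3 - <<'E'
from h import *
import pickle
m=viewer.camera_model('wrist');im=viewer.read_camera('wrist')[:,:,::-1];cv2.imwrite('pics/w3.png',im);pickle.dump(m,open('w3.pkl','wb'))
p=proj(m,[[495.8,-186.7,115]])[0];print(p)
x,y=int(p[0]),int(p[1]);x0=max(0,x-100);y0=max(0,min(y-140,480-225))
w=cv2.imread('pics/w2.png')
L=cv2.resize(w[125:255,330:417],(401,600),interpolation=cv2.INTER_CUBIC)[:, :399]
print(x0,y0)
R=im[max(0,y-150):max(0,y-150)+300,x-100:x+100];print(max(0,y-150),x-100)
R=cv2.resize(R,None,fx=2,fy=2,interpolation=cv2.INTER_CUBIC)
R=cv2.copyMakeBorder(R,0,600-R.shape[0],0,0,0)
cv2.imwrite('pics/c2.png',np.hstack([L,R]))
E
```

```text
[-0.0, 0.0, -0.19, 0.0085, 0.0493, 0.075]
time: 9.0
ee_pos: [492.3, -204.7, 224.9]
ee_rot: [3.141, 0.0, 1.572]
force: [1.1, -0.6, -0.9]
opening: 85.7
grasp_force: 0.0
[322.1929652 211.0943727]
222 71
61 222
```

View pics/c2.png

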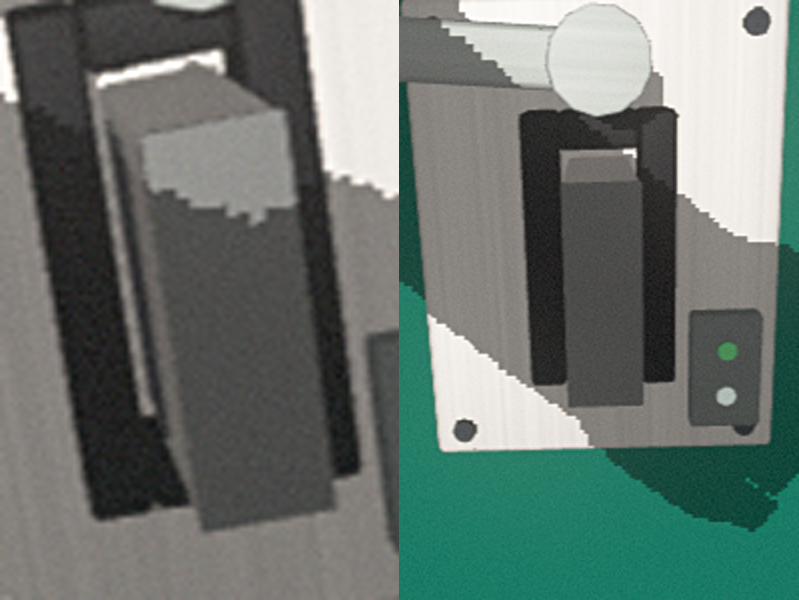

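In the w3 crop, the module's top face has corners (566,182), (641,180), (643,404) and (570,406). In the w2 crop they are (143,137), (283,112), (333,508) and (203,530). I triangulate these and compute the grasp.

Run:
```python
from h import *
import pickle
m2,m3=[pickle.load(open(f,'rb')) for f in('w2.pkl','w3.pkl')]
A=np.array([(143,137),(283,112),(333,508),(203,530)])/[401/87,600/130]+[330,125]
B=(np.array([(566,182),(641,180),(643,404),(570,406)])-[399,0])/2+[222,61]
P=[]
for a,b in zip(A,B):
    x,e=tri([m2,m3],[a,b]);P.append(x);print(x.round(1),e)
P=np.array(P);print('centre',P.mean(0).round(1))
for z in(115,):
    Q=np.array([onz(m3,b,z) for b in B]);print('plane',z,Q.mean(0).round(1),[round(float(np.linalg.norm(Q[i]-Q[(i+1)%4])),1) for i in range(4)])
    d=Q[0]+Q[1]-Q[2]-Q[3];print('yaw',np.arctan2(-d[0],d[1]))
    Q=np.array([onz(m2,b,z) for b in A]);print(Q.mean(0).round(1));d=Q[0]+Q[1]-Q[2]-Q[3];print('yaw',np.arctan2(-d[0],d[1]))
    c=Q.mean(0)
print(rel([496,-187,88],1.59))
```

```text
[ 485.5 -153.2  104.2] [0.5, 0.5]
[ 507.4 -151.2  117.2] [0.6, 0.6]
[ 510.3 -223.7  106.3] [0.0, 0.0]
[ 486.6 -222.7  110.6] [0.1, 0.1]
centre [ 497.5 -187.7  109.6]
plane 115 [ 497.5 -185.9  115. ] [21.8, 69.5, 23.0, 69.6]
yaw 0.019845711401576975
[ 496.8 -186.5  115. ]
yaw 0.021043082214390576
[-0.0001, -0.0, -0.0183, 0.0177, 0.0037, 0.1368]
```

```bash
python3 -m inch '[[[0,0,-0.018,0.009,0.005,0.01,0.0854],[0,0,-0.018,0.018,0.005,0.03,0.0854],[0,0,-0.018,0.018,0.005,0.055,0.0854],[0,0,-0.018,0.018,0.005,0.085,0.0854],[0,0,-0.018,0.018,0.005,0.115,0.0854],[0,0,-0.018,0.018,0.005,0.135,0.0854],[0,0,-0.018,0.018,0.005,0.135,0.0854],[0,0,-0.018,0.018,0.005,0.135,0.01],[0,0,-0.018,0.018,0.005,0.135,0.01],[0,0,-0.018,0.018,0.005,0.135,0.01]]]'
python3 -m inch '[[[0,0,0,0,0,0,0.01],[0,0,0,0,0,0,0.01],[0,0,0,0,0,-0.005,0.01],[0,0,0,0,0,-0.01,0.01],[0,0,0,0,0,-0.02,0.01],[0,0,0,0,0,-0.04,0.01],[0,0,0,0,0,-0.06,0.01],[0,0,0,0,0,-0.08,0.01],[0,0,0,0,0,-0.105,0.01],[0,0,0,0,0,-0.13,0.01]]]'
```

```text
time: 10.3
ee_pos: [497.6, -186.7, 90.3]
ee_rot: [3.141, 0.0, 1.59]
force: [-0.3, 0.0, -0.2]
opening: 32.4
grasp_force: 0.0
time: 11.55
ee_pos: [497.1, -186.8, 221.1]
ee_rot: [3.142, 0.0, 1.589]
force: [0.4, 0.1, -4.3]
opening: 23.3
grasp_force: 59.1
```

```bash
python3 -m inch '[[[0,0,0,0,0,-0.03,0.01],[0,0,0,0.02,0.002,-0.06,0.01],[0,0,-0.03,0.06,0.006,-0.08,0.01],[0,0,-0.06,0.105,0.011,-0.08,0.01],[0,0,-0.09,0.15,0.016,-0.08,0.01],[0,0,-0.12,0.195,0.02,-0.08,0.01],[0,0,-0.16,0.24,0.025,-0.08,0.01],[0,0,-0.2,0.285,0.03,-0.08,0.01],[0,0,-0.24,0.32,0.034,-0.08,0.01],[0,0,-0.27,0.34,0.036,-0.08,0.01]]]'
python3 - <<'E'
from h import *
import pickle
m=viewer.camera_model('wrist');im=viewer.read_camera('wrist')[:,:,::-1];cv2.imwrite('pics/w4.png',im);pickle.dump(m,open('w4.pkl','wb'))
print(proj(m,[[534.3,239.1,180]]),rel([534.3,239.1,300],1.863))
E
```

```text
time: 12.8
ee_pos: [526.6, 155.5, 300.1]
ee_rot: [-3.142, -0.0, 1.862]
force: [0.2, -0.7, -3.4]
opening: 23.0
grasp_force: 59.3
[[369.99167569 106.98770294]] [-0.0, -0.0006, 0.0025, 0.0759, 0.031, -0.0001]
```

View pics/w4.png

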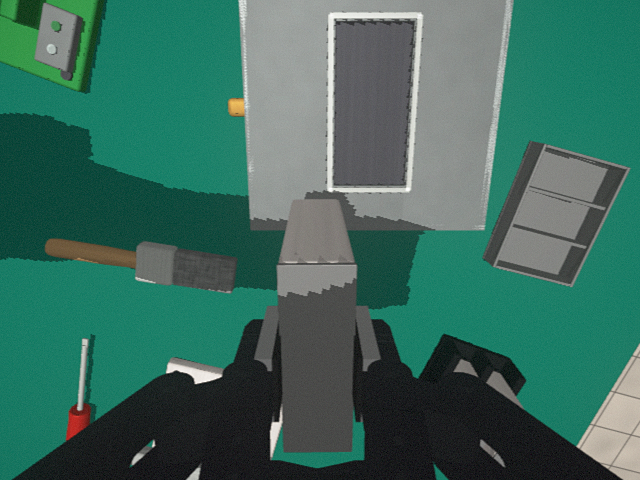

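The slot's dark area has corners at about (335,21), (416,22), (408,187) and (332,186). The module is held squarely below it in the picture, at (316,265).

Run:
```python
from h import *
import pickle
m=pickle.load(open('w4.pkl','rb'));im=cv2.imread('pics/w4.png')
g=cv2.cvtColor(im,cv2.COLOR_BGR2GRAY);k=((g<115)&(g>40)).astype(np.uint8);z=np.zeros_like(k);z[8:190,328:420]=k[8:190,328:420]
z=cv2.morphologyEx(z,cv2.MORPH_OPEN,np.ones((7,7)))
c=max(cv2.findContours(z,0,1)[0],key=cv2.contourArea)
for q in (np.array([(335,21),(416,22),(408,187),(332,186)]),c[:,0]):
    Q=np.array([onz(m,u,180)[:2] for u in q],np.float32);print(cv2.minAreaRect(Q))
print(env.state()['ee_pos'])
# module underside near edge seen at bottom: top face pixels -> in-hand place
A=[(277,264),(357,264)];print([onz(m,a,325-0).round(1) for a in A])
# wrist-view module foot edge z=225
print([onz(m,a,225).round(1) for a in [(293,200),(341,200)]])
```

```text
((536.6650390625, 238.7429962158203), (47.070335388183594, 92.084228515625), 16.30314826965332)
((535.6229248046875, 239.08200073242188), (44.33925247192383, 91.16557312011719), 16.708045959472656)
[526.70333035 157.44999112 299.85814852]
[array([505.6, 186.5, 325. ]), array([528. , 193.3, 325. ])]
[array([505.8, 183.2, 225. ]), array([529.6, 190.3, 225. ])]
```

```bash
python3 -m inch '[[[0,0,0,0.025,0.0105,0,0.01],[0,0,0,0.05,0.021,0,0.01],[0,0,0,0.07,0.029,0,0.01],[0,0,0,0.076,0.0317,0,0.01],[0,0,0,0.076,0.0317,0,0.01],[0,0,0,0.076,0.0317,0.01,0.01],[0,0,0,0.076,0.0317,0.025,0.01],[0,0,0,0.076,0.0317,0.035,0.01],[0,0,0,0.076,0.0317,0.035,0.01],[0,0,0,0.076,0.0317,0.035,0.01]]]'
python3 - <<'E'
from h import *
s=env.state();print(s['ee_pos'],s['ee_rot'],s['force'],rel([535.3,239.1,187],1.863))
E
```

```text
time: 14.1
ee_pos: [535.8, 235.7, 265.0]
ee_rot: [3.141, 0.0, 1.86]
force: [-0.7, -0.7, -3.8]
opening: 23.1
grasp_force: 59.2
[535.8041438  235.71327804 265.0435764 ] [3.14121351e+00 4.61939057e-05 1.85960933e+00] [-0.70301652 -0.71251549 -3.78426084] [0.0004, 0.0, -0.0034, 0.0034, 0.0005, 0.078]
```

```bash
python3 -m inch '[[[0,0,-0.003,0.0034,0.0005,0.003,0.01],[0,0,-0.003,0.0034,0.0005,0.01,0.01],[0,0,-0.003,0.0034,0.0005,0.02,0.01],[0,0,-0.003,0.0034,0.0005,0.03,0.01],[0,0,-0.003,0.0034,0.0005,0.04,0.01],[0,0,-0.003,0.0034,0.0005,0.05,0.01],[0,0,-0.003,0.0034,0.0005,0.06,0.01],[0,0,-0.003,0.0034,0.0005,0.07,0.01],[0,0,-0.003,0.0034,0.0005,0.08,0.01],[0,0,-0.003,0.0034,0.0005,0.081,0.01]]]'
```

```text
time: 15.35
ee_pos: [534.3, 238.9, 182.7]
ee_rot: [-3.139, 0.0, 1.863]
force: [-4.7, -0.8, -6.3]
opening: 22.9
grasp_force: 59.3
```

```bash
python3 -m inch '[[[0,0,0,0,0,-0.001,0.01],[0,0,0,0,0,-0.001,0.05],[0,0,0,0,0,-0.001,0.05],[0,0,0,0,0,-0.001,0.05],[0,0,0,0,0,-0.001,0.05],[0,0,0,0,0,-0.02,0.05],[0,0,0,0,0,-0.05,0.05],[0,0,0,0,0,-0.09,0.05],[0,0,0,0,0,-0.09,0.05],[0,0,0,0,0,-0.09,0.05]]]'
python3 - <<'E'
from h import *
a=viewer.read_camera('wrist')[:,:,::-1];b=viewer.read_camera('scene')[:,:,::-1]
B=cv2.resize(b[200:390,320:460],(442,600),interpolation=cv2.INTER_CUBIC)
A=cv2.resize(a[:,120:520],(358,430))
A=cv2.copyMakeBorder(A,0,170,0,0,0)
cv2.imwrite('pics/c3.png',np.hstack([A,B]))
E
```

```text
time: 16.6
ee_pos: [534.9, 239.3, 273.4]
ee_rot: [-3.141, -0.0, 1.863]
force: [0.2, 0.7, -0.9]
opening: 49.8
grasp_force: 0.0
```

View pics/c3.png

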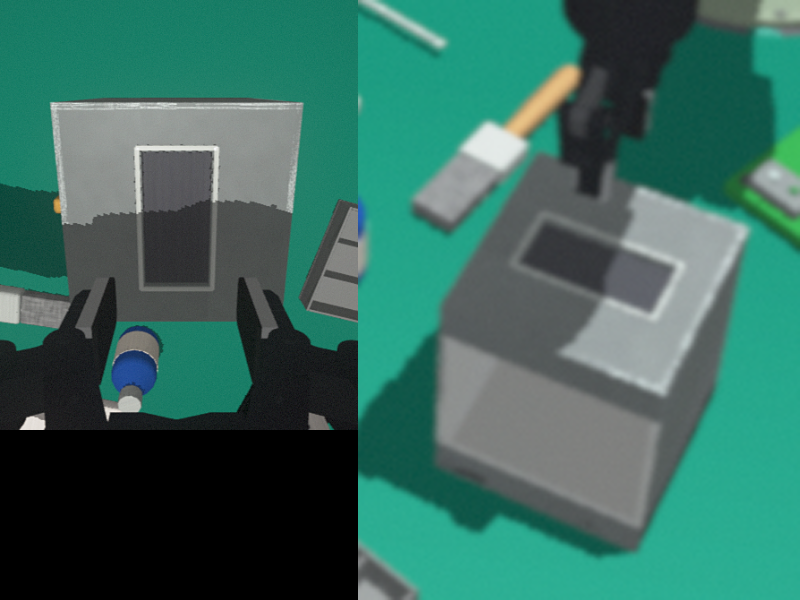

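The slot at (175,215) in the left half is empty and looks shut, like at the start. I'll back off and do one final check of everything.

```bash
python3 -m inch '[[[0,0,0,-0.01,0,-0.03,0.05],[0,0,0,-0.03,0,-0.06,0.05],[0,0,0,-0.07,-0.01,-0.06,0.05],[0,0,0,-0.11,-0.02,-0.06,0.05],[0,0,0,-0.14,-0.03,-0.06,0.05],[0,0,0,-0.16,-0.04,-0.06,0.05],[0,0,0,-0.16,-0.04,-0.06,0.05],[0,0,0,-0.16,-0.04,-0.06,0.05],[0,0,0,-0.16,-0.04,-0.06,0.05],[0,0,0,-0.16,-0.04,-0.06,0.05]]]'
python3 - <<'E'
from h import *
b=viewer.read_camera('scene')[:,:,::-1];t=viewer.read_camera('top')[:,:,::-1]
o=cv2.imread('pics/scene0.png')
f=lambda i:cv2.resize(i[240:375,335:450],(256,300),interpolation=cv2.INTER_CUBIC)
g=lambda i:cv2.resize(i[170:345,90:345],(288,300)) 
top=np.hstack([f(o),f(b),g(b)])
bot=np.hstack([cv2.resize(t[60:345,120:480],(379,300)),cv2.resize(cv2.imread('pics/top0.png')[60:345,120:480],(379,300))])
bot=cv2.copyMakeBorder(bot,0,0,0,800-758,0)
cv2.imwrite('pics/c4.png',np.vstack([top,bot]))
E
```

```text
time: 17.95
ee_pos: [542.8, 75.1, 333.7]
ee_rot: [-3.141, 0.0, 1.864]
force: [0.5, -0.1, -0.2]
opening: 50.0
grasp_force: 0.0
```

View pics/c4.png

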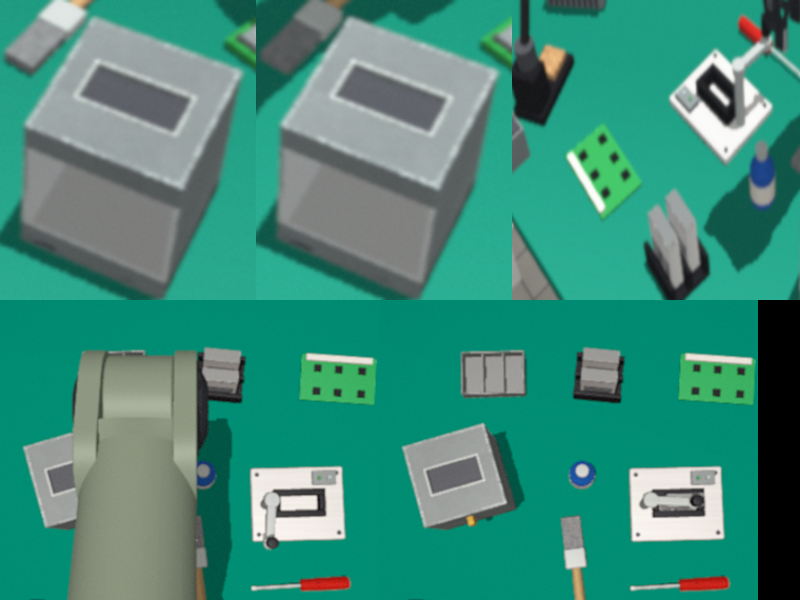

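The final check shows the nest empty, the arm open with its knob at (271,542), the flap shut as at the start, and the spares, bottle and other items in place. I'm handing it in.

```bash
python3 -c "
from cell import workorder
print(workorder.hand_in())"
```

```text
the job is handed in; nothing more can be done
None
```

The job is handed in at about 18 s: the hold-down arm is swung open, the nest is empty, the flap looks shut as at the start, and everything else looks unmoved; I take the module to be inside the box because its slot and the nest are both empty, though I couldn't make it out through the window.

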